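# Pass a brass casting under the height-gauge bar

## Robot

A 7-joint arm with a two-finger parallel gripper is mounted at the origin on the work surface. World frame = base frame: x ahead of the robot, y to its left, z up, the work surface at z = 0. Lengths are in m, angles in rad, forces in N, time in s.
With the tool pointing down it reaches from about 0.4 to 0.85 m from the base axis. Payload 4.5 kg.
Tool frame: the origin (TCP) lies where the fingers leave the gripper's body, on its centre line; the fingertips stand 64 mm ahead of it and the grasp point (between the pads) lies 45 mm ahead of it; z points along the fingers, y is the line along which they close (so a half turn about z gives the same grasp; the last joint's range is limited). The gripper opens to 88 mm and grips with 3 to 60 N. Pads are 18 mm wide; open, the fingers measure 123 mm over their backs; the gripper's body (75 mm by 187 mm) begins 45 mm behind the grasp point.
Start: joints at [1.137, 0.689, -0.195, 1.565, 0.157, 0.902, -0.215], TCP at [0.282, -0.558, 0.303] pointing down, gripper open.
Joint ranges: [-3.01, 3.01], [-0.46, 2.08], [-1.47, 1.51], [0.13, 2.56], [-1, 4.14], [0.04, 2.09], [-2.66, 2.66]. Speed limits (rad/s): [2.57, 2.57, 3.14, 3.14, 3.14, 3.14, 3.14].

## Interface

Orientations are given as a unit quaternion [x, y, z, w].
In Python, from plant import r gives the robot as it stands.
- The arm moves only by the tool play_rows, never from a script. Its arguments are lists of equal length, an entry for each row: "translation": the shift along the tool's x, y, z in m, a list of three; "delta_rot": the turn, a rotation vector about the tool's x, y, z in degrees, a list of three; "grip": the opening, from -1 (shut) to 1 (fully open). In form: {"translation": [[x, y, z], ...], "delta_rot": [[rx, ry, rz], ...], "grip": [grip, ...]}. A call has 1 to 20 rows; each row shifts and turns the commanded pose from where the row before left it, along the tool's axes as they then stand; what a row does not reach is not made up. A row lasts 1/8 s, in which the tool goes at most 62.5 mm and 10.7 degrees, less where a joint would pass 70% of its speed; a pose out of reach is approached as far as the arm can. A call with a gripper value outside its range is refused whole. The fingers move at their own pace and stop on an object; "squeeze" is the grip in N (left out, the last holds). Time passes only in rows, so rows that do not move let the fingers close. It gives the time, the measured TCP pose, the force, the opening and the grip force at its end, in the units of the state.
- r.get_state(): the state, without advancing time (a new reading comes with each control period).
- r.snapshot(name): name is "scene" or "top" or "wrist"; returns the picture (420x560x3 uint8, blue, green, red); there is no depth.
- r.get_calibration(name): a dict with "intrinsics" (3x3 intrinsics, pixels), "eye" and "rotation" of the camera in the world. Camera axes: x right, y up, looking along -z (the intrinsics and any distortion apply to the point x, -y, -z); pixel columns grow to the right and rows downward; lengths in m; the calibration is good to about 2 mm. The wrist camera is an equidistant fisheye: a pixel r from the principal point sees the ray r / f radians off the axis. A picture is of the moment at which its call begins: read the wrist's pose just before it. get_calibration takes no time and is no camera call; for the wrist camera it gives the pose at the moment of the call.
- r.finish_job(): hands the job in; it is judged then, once.
Trained networks look in the newest picture that a camera, given by its name, has taken for a name from the list of things; names that differ only in an ending like _2 or _b are one class to them, and where a whole thing is asked for, a point or a joint stands for the part that bears it (a point fixed in the world has none). Each returns a list of dicts, best first, with "confidence" (0 to 1); they miss things now and then, are a little off and sometimes report something else, mostly with a low value. They report only what shows in the picture. A call takes as long as a camera call. They do not tell look-alikes from the thing itself.
- r.look_for(camera, target): "point" ([x, y, z] in m, in world coordinates, good to about 4 mm: the middle of the surface that is visible of it).
- r.silhouettes(camera, target): "pixels" (420x560 bool, what is visible of it).
The state is a dict: "clock": time; "q": joint angles; "qd": joint speeds; "joint_torque": joint torques, N m; "tool_pos": TCP position; "eef_rot": TCP orientation; "contact_force": force on the tool from outside, world axes, zero at the start; "moment": the same for the moment, N m; "opening": opening from 0.0 (shut) to 1.0 (fully open); "finger_force": force on a finger pad.
Only numpy, scipy, OpenCV 4.12 (cv2) and the standard library are available. Lean on these libraries where they do the work, as an engineer would, in place of code of your own. Each camera call takes 0.05 s, during which the arm holds its last target. There are 200 camera calls.

## Task

Check that the brass casting clears the height limit: set it flat on the gauge's base plate in front of the bridge bar, lengthwise along the lane, then slide it along the plate under the bar until its leading end meets the stop screw. Press it against the screw with about 10 N for a second, never above 20 N, without rubbing hard on the bar, then let go and leave it lying flat there. Leave the dish, hammer and jar alone.

Things in the scene. Friction and masses are not known exactly. Their poses are not given: they have to be found in the camera images.
- casting: Loose brass casting, 0.35 to 0.6 kg, same both ends: base 80 long (its x) x 40 wide (y) x 14 high; along it a ridge 24 wide with upright sides up to 22 high and a half-round top, 34 high in all; ends flat and flush. Origin: centre of the underside, z up. Starts flat on the bench, left or right of the gauge. On the plate it drags with about 1 to 4 N, different each time.
- gauge: Fixed steel height gauge. Origin: middle of the lane's width, at its underside on the bench; x points along the lane from the open end nearer the robot to the stop, z up. Base plate 12 thick, 120 wide (y), from x = -130 to 150; the casting slides on its top. From x = -130 to -10 the plate is clear: set the casting down there. A tool that pushes feels the drag on top of the force reaching the stop.
- lane (a point): Where the straight guides of the gauge begin: mid-lane, on the plate top, at x = 30 of the gauge; axes as the gauge. From here two rails, 8 high above the plate and 10 thick, run 85 towards the stop, 44 apart inside; back towards the robot they flare over 34 to about 77 apart, so they centre a casting pushed in.
- bar: Fixed steel bridge bar across the lane, 12 (x) x 120 (y) x 12 high, on two posts 16 across at y = +-47. Origin: centre of its underside, at x = 80 of the gauge, 37 above the plate: the 34 high casting passes with 3 to spare. Top of its bolt heads: 66 above the bench.
- stop: Fixed steel stop block at the lane's end, 18 (x) x 50 (y) x 34 high. Origin: centre of its underside, on the plate top, x = 133 of the gauge. A rigid brass screw, 12 across, 15 above the plate, pokes out of its near face; its tip, set anew each time, lies 11 to 35 before this origin: find it by feel. Casting touching it: casting centre at gauge x = 58 to 82, trailing end 18 to 42.
- dish: Loose shallow aluminium dish, 90 diameter, 16 high, on the bench, on the other side of the gauge from the casting. Bystander. Origin: centre of underside.
- hammer: Loose hammer, 240 long, wooden handle, lying at the far left, across the bench. Bystander. Origin: under the middle of its length.
- jar: Loose capped amber glass jar, 54 across, 60 high, standing at the far right. Bystander. Origin: centre of underside.
Things that resemble listed ones, but are neither listed nor needed, are in the scene too. Several things look just like the casting: the one meant starts nearest to the robot's base.

How it is judged:
On the way, in this order (a step that is already met when the one before it is completed fails the run):
1. the casting lies flat on the base plate, lengthwise, in front of the bar (its centre at least 60 mm before the bar's centre) (height (world z) of casting between 0.0095 and 0.0145 m and angle between casting's own z axis and vertical below 0.06 rad and y of casting in the frame of gauge between -0.02 and 0.02 m and x of casting in the frame of gauge between -0.1 and 0.02 m and angle between the x axis of casting and the x axis of gauge, either way round below 0.3 rad and linear speed of casting below 0.03 m/s), for 0.2 s.
2. slid flat along the plate, its leading end has passed right under the bar (height (world z) of casting between 0.0095 and 0.0145 m and angle between casting's own z axis and vertical below 0.06 rad and y of casting in the frame of gauge between -0.02 and 0.02 m and x of casting in the frame of gauge above 0.05 m), for 0.1 s.
3. the casting is pressed against the stop screw with 5 to 16 N for half a second (height (world z) of casting between 0.0095 and 0.0145 m and angle between casting's own z axis and vertical below 0.06 rad and contact force between casting and stop between 5 and 16 N), for 0.5 s.
At the end, for the whole second after the job is handed in: The casting rests flat on the base plate, in the lane under the bar by the stop screw: centre beyond x = 55 mm of the gauge, within 6 mm of the lane's middle and 0.12 rad of its direction, and still (height (world z) of casting between 0.0095 and 0.0145 m and angle between casting's own z axis and vertical below 0.06 rad and x of casting in the frame of gauge above 0.055 m and y of casting in the frame of gauge between -0.006 and 0.006 m and angle between the x axis of casting and the x axis of gauge, either way round below 0.12 rad and linear speed of casting below 0.01 m/s); the robot touches nothing.
It fails at once if the casting presses on the stop with more than 20 N (contact force between casting and stop above 20 N).
It fails at once if the casting or the robot bears on the bridge bar with more than 6 N (contact force between any of casting, the arm, the fingers and bar above 6 N).
It fails at once if a bystander (dish, hammer, jar) is moved more than 20 mm (distance of any of dish, hammer, jar from where it was at the start of the episode above 0.02 m).
It also fails if it takes over 72 s, if anything falls off the work surface, if the arm or the gripper's body presses on something with over 40 N, if the wrist force passes 120 N, or if a joint passes its speed limit or range.

## Working session

There is one attempt and no reset: what is moved stays moved. The work goes in short steps, Python scripts to look and compute and a tool call to move; the robot and the scene stay as the last step left them, time stands still between calls to the robot, and variables do not carry over. Pictures are saved under pics/ and viewed, at most 11 in all, crops included, and the job is handed in when it is done.

Besides the shell and the picture viewer there is one more tool, called after "Emit:" as name(argument=value, ...) on one line, values as JSON. play_rows: Moves the arm, as the interface text tells. Its arguments: {"type":"object","properties":{"translation":{"type":"array","items":{"type":"array","items":{"type":"number"}}},"delta_rot":{"type":"array","items":{"type":"array","items":{"type":"number"}}},"grip":{"type":"array","items":{"type":"number"}},"squeeze":{"type":"number"}},"required":["translation","delta_rot","grip"]}

```bash
mkdir -p pics; ls; python3 - <<'E'
from plant import r
import cv2,numpy as np
s=r.get_state();print(s['clock'],s['tool_pos'],s['eef_rot'],s['contact_force'],s['opening'])
a=r.snapshot("scene");b=r.snapshot("top")
cv2.imwrite("pics/s.png",a);cv2.imwrite("pics/t.png",b)
for c in("scene","top"):
  for n in("casting","gauge","lane","bar","stop","dish","hammer","jar"):
    print(c,n,[(np.round(d['point'],3).tolist(),round(d['confidence'],2)) for d in r.look_for(c,n)])
print(r.get_calibration("top"),r.get_calibration("scene"))
E
```

```text
pics
0.0 [ 0.28155648 -0.55741639  0.30189617] [ 9.72759177e-01  2.31816158e-01 -2.80387976e-04 -8.80110306e-04] [-0.55971684  0.01255075 -0.32677209] 1.0028076750473907
scene casting [([0.61, 0.216, 0.026], 0.74), ([0.515, 0.374, 0.023], 0.68), ([0.462, 0.259, 0.024], 0.65), ([0.405, 0.468, 0.02], 0.65), ([0.68, 0.334, 0.023], 0.59)]
scene gauge [([0.604, 0.061, 0.012], 0.85)]
scene lane [([0.607, 0.058, 0.01], 0.57)]
scene bar [([0.659, 0.045, 0.06], 0.55)]
scene stop [([0.719, 0.038, 0.044], 0.55)]
scene dish [([0.505, -0.29, 0.009], 0.78)]
scene hammer [([0.681, 0.335, 0.021], 0.68)]
scene jar [([0.687, -0.35, 0.044], 0.79), ([0.502, -0.287, 0.008], 0.72)]
top casting [([0.603, 0.212, 0.027], 0.9), ([0.458, 0.251, 0.03], 0.65), ([0.392, 0.466, 0.029], 0.61), ([0.5, 0.372, 0.028], 0.59)]
top gauge [([0.588, 0.056, 0.014], 0.65)]
top lane []
top bar [([0.657, 0.039, 0.064], 0.68)]
top stop [([0.709, 0.038, 0.047], 0.66)]
top dish [([0.506, -0.286, 0.009], 0.87), ([0.655, 0.038, 0.064], 0.26)]
top hammer [([0.674, 0.34, 0.027], 0.75)]
top jar [([0.674, -0.36, 0.065], 0.84)]
{'intrinsics': array([[502.921797  ,   0.        , 268.98477716],
       [  0.        , 502.921797  , 215.38736496],
       [  0.        ,   0.        ,   1.        ]]), 'eye': array([0.49820566, 0.04690475, 1.51247868]), 'rotation': array([ 0.0150475 , -0.02010449, -0.69838028,  0.71528622])} {'intrinsics': array([[520.33133579,   0.        , 280.14889443],
       [  0.        , 520.33133579, 215.59066907],
       [  0.        ,   0.        ,   1.        ]]), 'eye': array([1.33713525, 0.54845071, 1.31194651]), 'rotation': array([0.1509722 , 0.27430624, 0.83644992, 0.44979442])}
```

View pics/t.png

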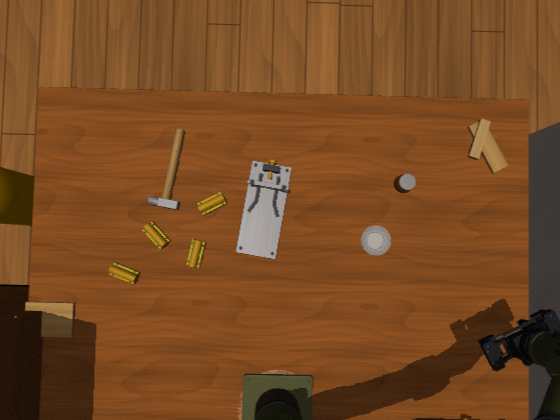

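View pics/s.png

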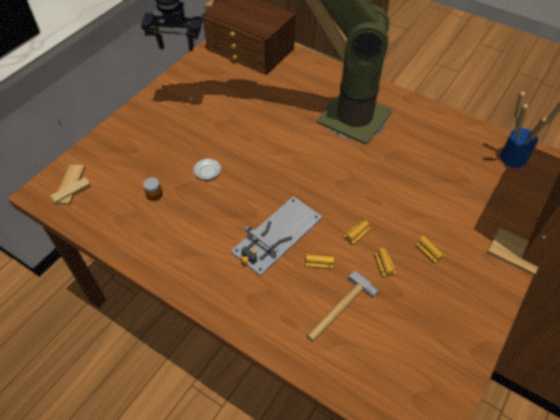

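Top view: the gauge runs from (256,255) to (272,164). Look-alike castings sit at (211,204), (155,235), (197,254) and (123,272). The one nearest the base is (197,254), world ≈ (0.46, 0.25). The scene view agrees. I'll move the wrist camera over it.

Emit:
play_rows(translation=[[0.0486, -0.0333, 0], [0.0486, -0.0333, 0], [0.0486, -0.0333, 0], [0.0486, -0.0333, 0], [0.0486, -0.0333, 0], [0.0486, -0.0333, 0], [0.0248, -0.0565, 0], [0.0248, -0.0565, 0], [0.0248, -0.0565, 0], [0.0248, -0.0565, 0], [0.0248, -0.0565, 0], [0.0248, -0.0565, 0], [0, 0, 0], [0, 0, 0], [0, 0, 0], [0, 0, 0], [0, 0, 0], [0, 0, 0]], delta_rot=[[0, 0, 0], [0, 0, 0], [0, 0, 0], [0, 0, 0], [0, 0, 0], [0, 0, 0], [0, 0, 0], [0, 0, 0], [0, 0, 0], [0, 0, 0], [0, 0, 0], [0, 0, 0], [0, 0, 9.25], [0, 0, 9.25], [0, 0, 9.25], [0, 0, 9.25], [0, 0, 0], [0, 0, 0]], grip=[1, 1, 1, 1, 1, 1, 1, 1, 1, 1, 1, 1, 1, 1, 1, 1, 1, 1])

```text
clock: 3.15
tool_pos: [0.432, 0.1217, 0.3028]
eef_rot: [0.996, -0.087, 0.0, -0.0]
contact_force: [0.4, -0.4, -0.3]
opening: 1.005
finger_force: 0.0
```

```bash
python3 - <<'E'
from plant import r
import cv2,numpy as np
s=r.get_state();print(s['clock'],s['tool_pos'],s['eef_rot'],s['q'],s['contact_force'])
c=r.get_calibration("wrist");a=r.snapshot("wrist");print(c)
cv2.imwrite("pics/w1.png",a);np.save("w1.npy",a)
for n in("casting","gauge","lane","bar","stop"):
    print(n,[(np.round(d['point'],3).tolist(),round(d['confidence'],2)) for d in r.look_for("wrist",n)])
E
```

```text
3.15 [0.43199203 0.12173925 0.30276234] [ 9.96169736e-01 -8.74405439e-02  8.47827548e-05 -2.84723984e-05] [-0.43023678  0.46772399  0.0784669   2.0829791  -0.06325271  0.59287825
 -2.053596  ] [ 0.43477567 -0.3509202  -0.34400923]
{'intrinsics': array([[325.1922621 ,   0.        , 279.04887105],
       [  0.        , 325.1922621 , 210.78072987],
       [  0.        ,   0.        ,   1.        ]]), 'eye': array([0.50453858, 0.10847071, 0.38557186]), 'rotation': array([ 0.09115151, -0.10806039,  0.75871917, -0.63589273])}
casting [([0.462, 0.245, 0.028], 0.72), ([0.602, 0.208, 0.029], 0.66), ([0.398, 0.456, 0.017], 0.64)]
gauge [([0.541, 0.063, 0.015], 0.88)]
lane [([0.543, 0.062, 0.011], 0.57)]
bar []
stop []
```

View pics/w1.png

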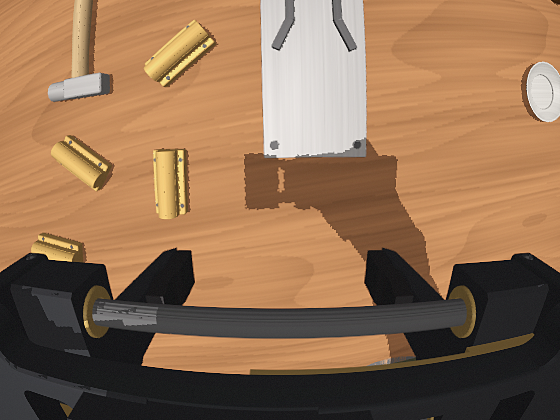

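Wrist view: target casting at (171,183), lying nearly along the tool x axis. The plate's near corners are at (264,157) and (366,157), with the rails' flare at the top. Next I'll fit poses to silhouettes across the three views.

```bash
cat > h.py <<'E'
import numpy as np,cv2,itertools
from plant import r
from scipy.spatial.transform import Rotation as R
from scipy.optimize import minimize
def proj(cal,P,fish):
    p=R.from_quat(cal['rotation']).inv().apply(np.asarray(P)-cal['eye'])*[1,-1,-1]
    K=cal['intrinsics']
    if fish:
        n=np.linalg.norm(p[:,:2],axis=1);k=np.arctan2(n,p[:,2])/n;u=p[:,:2]*k[:,None]
    else: u=p[:,:2]/p[:,2:]
    return u*K[0,0]+K[:2,2]
def box(x0,x1,y0,y1,z0,z1):
    t=np.linspace(0,1,9)
    return np.array([(x0+(x1-x0)*a,y,z) for a in t for y in(y0,y1) for z in(z0,z1)])/1000
a=np.linspace(0,np.pi,9)
CAST=[box(-40,40,-20,20,0,14),np.array([(x,12*np.cos(b),22+12*np.sin(b)) for x in(-40,40) for b in a]+[(x,y,14) for x in(-40,40) for y in(-12,12)])/1000]
GAUGE=[box(-130,150,-60,60,0,12),box(74,86,-60,60,49,61),box(72,88,-55,-39,12,61),box(72,88,39,55,12,61),box(124,142,-25,25,12,46)]
S=4
def render(cal,parts,pose,fish):
    x,y,z,w=pose;T=R.from_euler('z',w);m=np.zeros((420*S,560*S),np.uint8)
    for p in parts:
        u=(proj(cal,T.apply(p)+[x,y,z],fish)+.5)*S-.5
        cv2.fillConvexPoly(m,cv2.convexHull(np.round(u).astype(np.int32)),1)
    return cv2.resize(m.astype(np.float32),(560,420),interpolation=cv2.INTER_AREA)
def fit(views,parts,p0,fixz=None):
    def full(p): return [p[0],p[1],p[2] if fixz is None else fixz,p[3]]
    def cost(p):
        c=0
        for cal,m,f in views:
            q=render(cal,parts,full(p),f);c+=1-np.minimum(q,m).sum()/np.maximum(q,m).sum()
        return c/len(views)
    sim=np.array([p0]*5,float);sim[1:]+=np.diag([.012,.012,.008,.1])
    o=minimize(cost,p0,method='Nelder-Mead',options=dict(initial_simplex=sim,xatol=1e-4,fatol=1e-5,maxiter=250))
    return np.round(full(o.x),4),round(o.fun,3)
def view(cam,target,guess):
    """newest picture's silhouette nearest to the guess"""
    cal=r.get_calibration(cam);f=cam=="wrist"
    u=proj(cal,[guess],f)[0]
    ms=[d['pixels'] for d in r.silhouettes(cam,target)]
    if not ms: return None
    d=[np.hypot(*(np.argwhere(m).mean(0)[::-1]-u)) for m in ms]
    i=int(np.argmin(d));return (cal,ms[i].astype(np.float32),f) if d[i]<60 else None
E
python3 - <<'E'
from h import *
for n,parts,g in(("casting",CAST,(.461,.248,0.,-.15)),("gauge",GAUGE,(.585,.057,0.,-.17))):
    V={c:view(c,n,(g[0],g[1],.02)) for c in("wrist","top","scene")}
    for ks in(("wrist",),("top",),("scene",),("wrist","top"),("wrist","top","scene")):
        vs=[V[k] for k in ks if V[k] is not None]
        if vs: print(n,ks,len(vs),fit(vs,parts,g,0. if len(ks)==1 else None))
E
```

```text
casting ('wrist',) 1 (array([ 0.4566,  0.2529,  0.    , -0.2238]), np.float64(0.055))
casting ('top',) 1 (array([ 0.455 ,  0.2554,  0.    , -0.2011]), np.float64(0.075))
casting ('scene',) 1 (array([ 0.4502,  0.2546,  0.    , -0.1517]), np.float64(0.218))
casting ('wrist', 'top') 2 (array([ 0.4554,  0.257 , -0.0118, -0.217 ]), np.float64(0.057))
casting ('wrist', 'top', 'scene') 3 (array([ 0.4556,  0.2543, -0.0037, -0.2146]), np.float64(0.133))
gauge ('wrist',) 1 (array([ 0.5826,  0.0539,  0.    , -0.1549]), np.float64(0.01))
gauge ('top',) 1 (array([ 0.5815,  0.0563,  0.    , -0.1541]), np.float64(0.03))
gauge ('scene',) 1 (array([ 0.5765,  0.0571,  0.    , -0.1535]), np.float64(0.03))
gauge ('wrist', 'top') 2 (array([ 0.5823,  0.0548,  0.0012, -0.1482]), np.float64(0.027))
gauge ('wrist', 'top', 'scene') 3 (array([ 0.5815,  0.0561,  0.0041, -0.1453]), np.float64(0.038))
```

Emit:
play_rows(translation=[[0.0003, -0.034, 0], [0.0003, -0.034, 0], [0.0003, -0.034, 0.025], [0.0003, -0.0325, 0.025], [0, 0, 0.03], [0, 0, 0.02], [0, 0, 0], [0, 0, 0]], delta_rot=[[0, 0, 0], [0, 0, 0], [0, 0, 0], [0, 0, 0], [0, 0, 2.5], [0, 0, 0], [0, 0, 0], [0, 0, 0]], grip=[1, 1, 1, 1, 1, 1, 1, 1])

```text
clock: 4.75
tool_pos: [0.4574, 0.2539, 0.2033]
eef_rot: [0.994, -0.111, 0.0, -0.0]
contact_force: [0.0, -1.1, -0.0]
opening: 1.001
finger_force: 0.0
```

```bash
python3 - <<'E'
from h import *
s=r.get_state();print(s['clock'],s['tool_pos'],s['eef_rot'],s['q'][6])
a=r.snapshot("wrist");cv2.imwrite("pics/w2.png",a)
v=view("wrist","casting",(.4566,.254,.02))
if v:
    print(v[1].sum(),fit([v],CAST,(.4566,.254,0,-.218),0.),fit([v],CAST,(.4566,.254,0,-.218)))
    a[...,1]=np.maximum(a[...,1],(v[1]*90).astype(np.uint8)+0)
    cv2.imwrite("pics/w2.png",a)
E
```

```text
4.75 [0.45736196 0.25388537 0.2033333 ] [ 9.93859170e-01 -1.10651233e-01  4.31711777e-04 -2.62813101e-04] -2.270748840201734
4221.0 (array([ 0.4561,  0.2528,  0.    , -0.2099]), np.float64(0.041)) (array([ 0.4549,  0.2534, -0.006 , -0.2045]), np.float64(0.022))
```

View pics/w2.png

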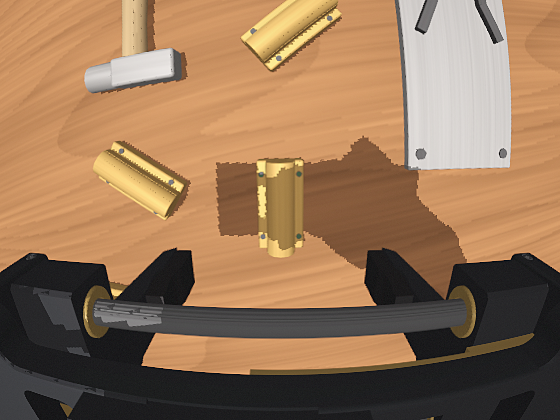

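Wrist view: the casting is centred between the fingers at (281,207) and aligned with the tool. Descend and grip.

Emit:
play_rows(translation=[[-0.001, 0.001, 0.04], [0, 0, 0.04], [0, 0, 0.035], [0, 0, 0.015], [0, 0, 0.005], [0, 0, 0], [0, 0, 0], [0, 0, 0], [0, 0, 0], [0, 0, 0], [0, 0, 0], [0, 0, 0]], delta_rot=[[0, 0, 0], [0, 0, 0], [0, 0, 0], [0, 0, 0], [0, 0, 0], [0, 0, 0], [0, 0, 0], [0, 0, 0], [0, 0, 0], [0, 0, 0], [0, 0, 0], [0, 0, 0]], grip=[1, 1, 1, 1, 1, 1, -1, -1, -1, -1, -1, -1], squeeze=30)

```text
clock: 6.35
tool_pos: [0.4558, 0.2532, 0.0677]
eef_rot: [0.994, -0.111, 0.0, -0.0]
contact_force: [-0.2, 0.2, -0.1]
opening: 0.445
finger_force: 30.0
```

Emit:
play_rows(translation=[[0, 0, -0.02], [0, 0, -0.04], [0, 0, -0.04], [0.021, 0.0353, 0], [0.021, 0.0353, 0], [0.021, 0.0353, 0], [0.021, 0.0353, 0], [0.021, 0.0353, 0], [0, 0, 0], [0, 0, 0]], delta_rot=[[0, 0, 0], [0, 0, 0], [0, 0, -3.9], [0, 0, 0], [0, 0, 0], [0, 0, 0], [0, 0, 0], [0, 0, 0], [0, 0, 0], [0, 0, 0]], grip=[-1, -1, -1, -1, -1, -1, -1, -1, -1, -1])

```text
clock: 7.6
tool_pos: [0.5318, 0.0629, 0.1672]
eef_rot: [0.997, -0.077, -0.001, -0.0]
contact_force: [-0.5, 0.6, -4.3]
opening: 0.45
finger_force: 30.0
```

```bash
python3 - <<'E'
from h import *
s=r.get_state();print(s['clock'],s['tool_pos'],s['eef_rot'],s['q'][6],s['contact_force'],s['opening'],s['finger_force'])
a=r.snapshot("wrist");cv2.imwrite("pics/w3.png",a)
print([(np.round(d['point'],3),round(d['confidence'],2)) for d in r.look_for("wrist","casting")+r.look_for("wrist","bar")+r.look_for("wrist","stop")])
E
```

```text
7.6 [0.53180799 0.06285462 0.16718029] [ 9.97051875e-01 -7.67252709e-02 -8.83955267e-04 -1.00851486e-04] -1.942776293957871 [-0.53148739  0.64609181 -4.25552164] 0.4498092304744439 29.973408579826355
[(array([0.525, 0.367, 0.01 ]), 0.67), (array([0.553, 0.059, 0.128]), 0.6), (array([0.606, 0.198, 0.026]), 0.59), (array([0.663, 0.039, 0.057]), 0.79), (array([0.683, 0.042, 0.029]), 0.65)]
```

View pics/w3.png

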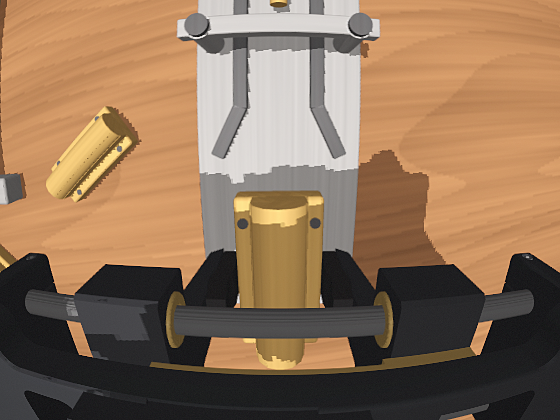

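Wrist view: the casting is held and centred on the lane (column 279), in line with the rails at 240/317. Lower it.

Emit:
play_rows(translation=[[0, 0, 0.03], [0, 0, 0.03], [0, 0, 0.018], [0, 0, 0.005], [0, 0, 0.003], [0, 0, 0.001], [0, 0, 0]], delta_rot=[[0, 0, 0], [0, 0, 0], [0, 0, 0], [0, 0, 0], [0, 0, 0], [0, 0, 0], [0, 0, 0]], grip=[-1, -1, -1, -1, -1, -1, -1])

```text
clock: 8.68
tool_pos: [0.5329, 0.0626, 0.0813]
eef_rot: [0.997, -0.077, 0.001, -0.0]
contact_force: [-0.3, -0.9, -4.5]
opening: 0.445
finger_force: 30.0
```

Emit:
play_rows(translation=[[0, 0, 0.001], [0, 0, 0.0007], [0, 0, 0]], delta_rot=[[0, 0, 0], [0, 0, 0], [0, 0, 0]], grip=[-1, -1, -1])

```text
clock: 9.05
tool_pos: [0.5328, 0.0625, 0.0797]
eef_rot: [0.997, -0.077, 0.0, -0.0]
contact_force: [-1.5, -0.1, 4.4]
opening: 0.45
finger_force: 30.0
```

Emit:
play_rows(translation=[[0, 0, 0], [0, 0, 0], [0, 0, 0], [0, 0, 0], [0, 0, -0.01], [0, 0, -0.02], [0, 0, -0.02], [0, 0, 0], [-0.033, 0, 0], [-0.033, 0, 0], [0, 0, 0], [0, 0, 0], [0, 0, 0]], delta_rot=[[0, 0, 0], [0, 0, 0], [0, 0, 0], [0, 0, 0], [0, 0, 0], [0, 0, 0], [0, 0, 0], [0, 0, 0], [0, 0, 0], [0, 0, 0], [0, 4, 0], [0, 0, 0], [0, 0, 0]], grip=[1, 1, 1, 1, 1, 1, 1, 1, -1, -1, -1, -1, -1])

```text
clock: 10.68
tool_pos: [0.468, 0.0727, 0.1288]
eef_rot: [0.996, -0.077, 0.035, 0.003]
contact_force: [0.3, 0.1, 0.1]
opening: 0.457
finger_force: 0.0
```

```bash
python3 - <<'E'
from h import *
s=r.get_state();print(s['clock'],s['tool_pos'],s['eef_rot'],s['contact_force'],s['opening'])
a=r.snapshot("wrist");cv2.imwrite("pics/w4.png",a);r.snapshot("scene")
for c in("wrist","scene"):
  v=view(c,"casting",(.533,.0626,.03))
  if v: print(c,v[1].sum(),fit([v],CAST,(.533,.0626,0.012,-.153),0.012))
E
```

```text
10.675 [0.46797627 0.07266963 0.12880985] [ 0.99644636 -0.07669372  0.03472156  0.00267177] [0.25852841 0.12572978 0.11812669] 0.4570669812591864
wrist 9639.0 (array([ 0.5336,  0.0617,  0.012 , -0.1448]), np.float64(0.022))
scene 350.0 (array([ 0.5286,  0.0629,  0.012 , -0.1462]), np.float64(0.078))
```

View pics/w4.png

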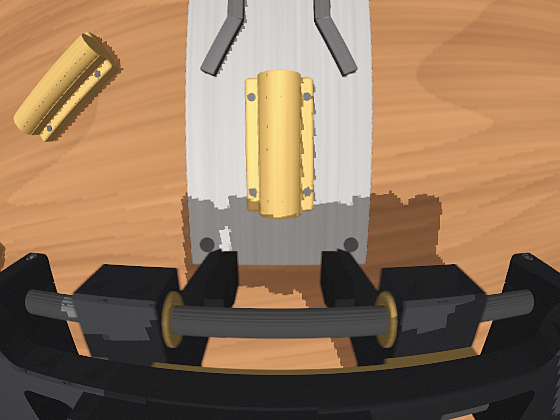

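Wrist view: the casting lies flat at (280,145), in line with the rails, with the fingers behind it and still closing. Next, finish closing and lower behind the trailing end.

Emit:
play_rows(translation=[[0, 0, 0], [0, 0, 0], [0, 0, 0], [-0.001, 0, 0.0144], [-0.001, 0, 0.0144], [-0.001, 0, 0.0144], [0, 0, 0], [0, 0, 0]], delta_rot=[[0, 0, 0], [0, 0, 0], [0, 0, 0], [0, 0, 0], [0, 0, 0], [0, 0, 0], [0, 0, 0], [0, 0, 0]], grip=[-1, -1, -1, -1, -1, -1, -1, -1])

```text
clock: 11.88
tool_pos: [0.4773, 0.0744, 0.0946]
eef_rot: [0.997, -0.077, 0.026, 0.005]
contact_force: [-0.3, -0.3, 0.1]
opening: 0.007
finger_force: 0.0
```

```bash
python3 - <<'E'
from h import *
s=r.get_state();print(s['clock'],s['tool_pos'],np.round(s['q'],3),np.round(R.from_quat(s['eef_rot']).as_matrix(),3))
p=s['tool_pos']-np.array([.582,.055,0]);print(R.from_euler('z',.153).apply(p))
E
```

```text
11.875 [0.4773013  0.07437594 0.09457448] [-0.27   0.894  0.009  2.164  0.472  0.043 -2.461] [[ 0.987 -0.154  0.05 ]
 [-0.153 -0.988 -0.014]
 [ 0.052  0.006 -0.999]]
[-0.10642861  0.00319312  0.09457448]
```

Emit:
play_rows(translation=[[0, 0, -0.01], [0, 0.0032, 0], [0, 0, 0.009], [0, 0, 0.009], [0, 0, 0]], delta_rot=[[0.35, -3, 0], [0, 0, 0], [0, 0, 0], [0, 0, 0], [0, 0, 0]], grip=[-1, -1, -1, -1, -1])

```text
clock: 12.5
tool_pos: [0.4757, 0.0717, 0.0852]
eef_rot: [0.997, -0.076, -0.001, 0.0]
contact_force: [0.3, 0.3, -0.5]
opening: 0.005
finger_force: 0.0
```

```bash
cat > st.py <<'E'
from h import *
s=r.get_state();M=R.from_quat(s['eef_rot']).as_matrix()
G=R.from_euler('z',.153)
print(s['clock'],np.round(s['q'],3),'g',np.round(G.apply(s['tool_pos']-np.array([.582,.055,0])),4),'F',np.round(G.apply(s['contact_force']),2),'zaxis',np.round(G.apply(M[:,2]),4),'xaxis',np.round(G.apply(M[:,0]),4))
E
python3 st.py
```

```text
12.5 [-0.203  0.913 -0.069  2.129  0.49   0.117 -2.456] g [-0.1076  0.0003  0.0852] F [ 0.24  0.33 -0.53] zaxis [-0.0021 -0.0011 -1.    ] xaxis [ 1.0e+00  4.0e-04 -2.1e-03]
```

Emit:
play_rows(translation=[[0.004, 0, 0], [0.004, 0, 0], [0.005, 0, 0], [0.005, 0, 0], [0.006, 0, 0], [0.006, 0, 0], [0.006, 0, 0], [0.006, 0, 0], [0.006, 0, 0], [0.006, 0, 0], [0.006, 0, 0]], delta_rot=[[0, 0, 0], [0, 0, 0], [0, 0, 0], [0, 0, 0], [0, 0, 0], [0, 0, 0], [0, 0, 0], [0, 0, 0], [0, 0, 0], [0, 0, 0], [0, 0, 0]], grip=[-1, -1, -1, -1, -1, -1, -1, -1, -1, -1, -1])

```text
clock: 13.88
tool_pos: [0.536, 0.0622, 0.0863]
eef_rot: [0.997, -0.077, -0.0, -0.0]
contact_force: [-2.9, 0.5, 0.5]
opening: 0.008
finger_force: 1.3
```

```bash
python3 st.py; python3 - <<'E'
from h import *
a=r.snapshot("wrist");cv2.imwrite("pics/w5.png",a)
v=view("wrist","casting",(.588,.054,.03))
if v: print(v[1].sum(),fit([v],CAST,(.588,.054,0.012,-.153),0.012))
E
```

```text
13.875 [-0.1    0.934 -0.169  1.954  0.484  0.294 -2.392] g [-0.0465  0.0001  0.0863] F [-2.92  0.1   0.45] zaxis [-6.e-04  0.e+00 -1.e+00] xaxis [ 1.e+00 -7.e-04 -6.e-04]
16472.0 (array([ 0.5883,  0.0529,  0.012 , -0.1545]), np.float64(0.018))
```

View pics/w5.png

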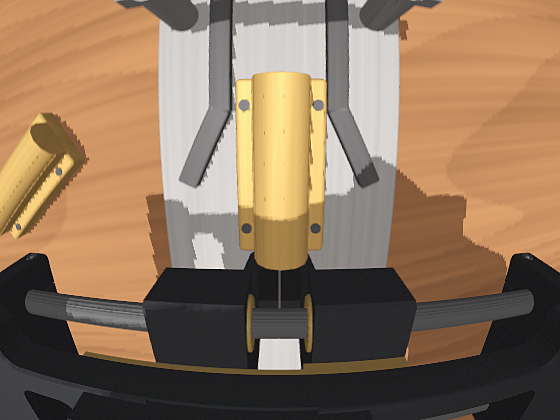

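Wrist view: the casting is entering the straight rails at (280,165), still square, and the closed fingers sit centred behind it. Drag is about 3 N. Continue with a slight tips-forward tilt so contact stays low.

Emit:
play_rows(translation=[[0.004, 0, 0], [0.004, 0, 0.0004], [0.004, 0, 0.0006], [0.004, 0, 0.0003], [0.004, 0, 0.0002], [0.004, 0, 0.0002], [0.004, 0, 0.0002], [0.004, 0, 0.0002], [0.004, 0, 0.0002], [0.003, 0, 0.0002], [0, 0, 0]], delta_rot=[[0, 1, 0], [0, 1, 0], [0, 1, 0], [0, 0, 0], [0, 0, 0], [0, 0, 0], [0, 0, 0], [0, 0, 0], [0, 0, 0], [0, 0, 0], [0, 0, 0]], grip=[-1, -1, -1, -1, -1, -1, -1, -1, -1, -1, -1])

```text
clock: 15.35
tool_pos: [0.5751, 0.0561, 0.0855]
eef_rot: [0.997, -0.077, 0.027, 0.002]
contact_force: [-0.7, 0.7, 0.8]
opening: 0.01
finger_force: 1.0
```

```bash
python3 st.py
```

```text
15.35 [-0.094  0.948 -0.155  1.88   0.497  0.303 -2.381] g [-0.007   0.0001  0.0855] F [-0.82  0.55  0.81] zaxis [ 5.320e-02  5.000e-04 -9.986e-01] xaxis [ 0.9986 -0.0011  0.0532]
```

```bash
python3 - <<'E'
from h import *
a=r.snapshot("wrist");c=r.get_calibration("wrist");b=r.snapshot("scene")
# project gauge points: screw axis at z .027 and top of screw .033
G=R.from_euler('z',-.153)
for z in(.027,.033,.046):
  for x in(.098,.110,.122,.124):
    P=G.apply([[x,0,z]])+[.582,.055,0]
    print(x,z,np.round(proj(c,P,True)[0]),np.round(proj(r.get_calibration("scene"),P,False)[0],1))
w=cv2.resize(a[0:200,180:380],None,fx=2.5,fy=2.5,interpolation=cv2.INTER_CUBIC)
s=cv2.resize(b[215:285,220:300],None,fx=5,fy=5,interpolation=cv2.INTER_CUBIC)[:, :300]
o=np.zeros((500,800,3),np.uint8);o[:,:500]=w;o[:350,500:]=s;cv2.imwrite("pics/w6.png",o)
E
```

```text
0.098 0.027 [278.  57.] [256.2 248.7]
0.11 0.027 [278.  32.] [253.4 251.3]
0.122 0.027 [278.   9.] [250.5 253.9]
0.124 0.027 [278.   5.] [250.  254.3]
0.098 0.033 [278.  54.] [256.2 247.6]
0.11 0.033 [277.  28.] [253.3 250.2]
0.122 0.033 [277.   4.] [250.4 252.7]
0.124 0.033 [277.  -0.] [250.  253.2]
0.098 0.046 [277.  46.] [256.  245.2]
0.11 0.046 [277.  18.] [253.1 247.7]
0.122 0.046 [277.  -8.] [250.3 250.3]
0.124 0.046 [277. -12.] [249.8 250.8]
```

View pics/w6.png

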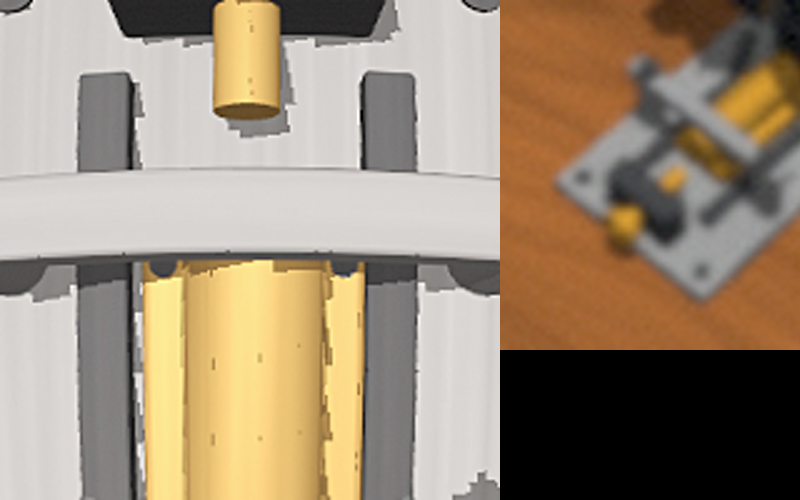

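Zoomed view: the screw tip is at crop (247,103–118), wrist px ≈ (279,44), so its tip is at gauge x ≈ 104 mm and contact comes with the casting centre at ≈ 64 mm. About 15 mm remain. I'll advance 8 mm, then feel for it.

Emit:
play_rows(translation=[[0.002, 0, 0.0001], [0.002, 0, 0.0001], [0.002, 0, 0.0001], [0.002, 0, 0.0001], [0, 0, 0]], delta_rot=[[0, 0, 0], [0, 0, 0], [0, 0, 0], [0, 0, 0], [0, 0, 0]], grip=[-1, -1, -1, -1, -1])

```text
clock: 16.08
tool_pos: [0.5829, 0.055, 0.0855]
eef_rot: [0.997, -0.077, 0.026, 0.002]
contact_force: [-2.8, 0.9, 1.9]
opening: 0.004
finger_force: 1.2
```

```bash
python3 st.py;python3 - <<'E'
from h import *
a=r.snapshot("wrist")
w=cv2.resize(a[0:200,180:380],None,fx=3,fy=3,interpolation=cv2.INTER_CUBIC);cv2.imwrite("pics/w7.png",w)
E
```

```text
16.075 [-0.084  0.953 -0.166  1.856  0.495  0.324 -2.371] g [0.0009 0.0001 0.0855] F [-2.88  0.46  1.89] zaxis [ 5.300e-02  5.000e-04 -9.986e-01] xaxis [ 9.986e-01 -9.000e-04  5.300e-02]
```

View pics/w7.png

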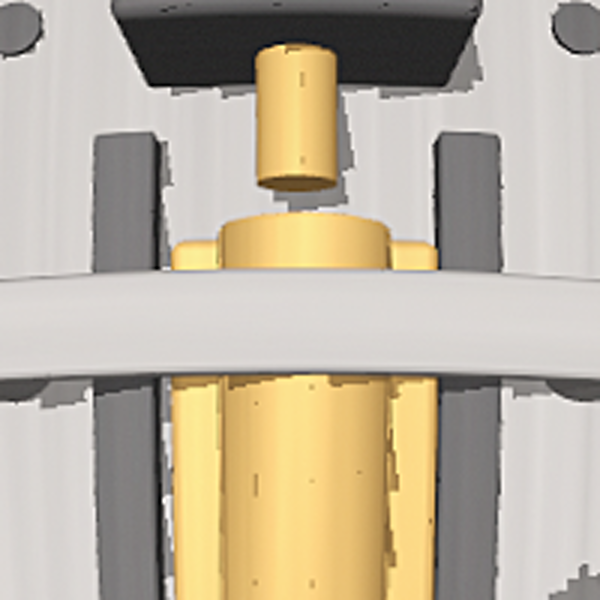

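The casting's front edge (crop (305,213)) has passed under the bar, and the screw tip is at (295,178), with a gap still open. Compute it.

```bash
python3 - <<'E'
from h import *
from scipy.optimize import brentq
c=r.get_calibration("wrist");G=R.from_euler('z',-.153)
row=lambda x,z:proj(c,G.apply([[x,0,z]])+[.582,.055,0],True)[0][1]
for n,v,z in(("ridge top",213,.046),("base top",241,.026),("tip top",177,.033),("tip bot",191,.021)):
    print(n,brentq(lambda x:row(x,z)-v/3,.05,.13))
E
```

```text
ridge top 0.09553624565137935
base top 0.09523345235535832
tip top 0.10353477897252342
tip bot 0.10413511935875439
```

Emit:
play_rows(translation=[[0.0015, 0, 0.0001], [0.0015, 0, 0.0001], [0.0015, 0, 0.0001], [0.0015, 0, 0.0001], [0, 0, 0]], delta_rot=[[0, 0, 0], [0, 0, 0], [0, 0, 0], [0, 0, 0], [0, 0, 0]], grip=[-1, -1, -1, -1, -1])

```text
clock: 16.75
tool_pos: [0.5886, 0.0541, 0.0854]
eef_rot: [0.997, -0.077, 0.026, 0.002]
contact_force: [-2.9, 0.1, 1.9]
opening: 0.007
finger_force: 1.6
```

Emit:
play_rows(translation=[[0.0005, 0, 0], [0.0005, 0, 0]], delta_rot=[[0, 0, 0], [0, 0, 0]], grip=[-1, -1])

```text
clock: 17.0
tool_pos: [0.5891, 0.054, 0.0854]
eef_rot: [0.997, -0.077, 0.026, 0.002]
contact_force: [-3.6, 0.5, 2.4]
opening: 0.007
finger_force: 1.9
```

Emit:
play_rows(translation=[[0.0005, 0, 0], [0, 0, 0]], delta_rot=[[0, 0, 0], [0, 0, 0]], grip=[-1, -1])

```text
clock: 17.25
tool_pos: [0.5901, 0.0539, 0.0854]
eef_rot: [0.997, -0.077, 0.026, 0.002]
contact_force: [-2.7, 0.2, 1.3]
opening: 0.003
finger_force: 1.5
```

Emit:
play_rows(translation=[[0.0005, 0, 0], [0, 0, 0]], delta_rot=[[0, 0, 0], [0, 0, 0]], grip=[-1, -1])

```text
clock: 17.5
tool_pos: [0.5904, 0.0538, 0.0854]
eef_rot: [0.997, -0.077, 0.026, 0.002]
contact_force: [-2.9, 0.4, 1.3]
opening: 0.004
finger_force: 1.5
```

Emit:
play_rows(translation=[[0.0005, 0, 0], [0, 0, 0]], delta_rot=[[0, 0, 0], [0, 0, 0]], grip=[-1, -1])

```text
clock: 17.75
tool_pos: [0.5908, 0.0537, 0.0855]
eef_rot: [0.997, -0.077, 0.026, 0.002]
contact_force: [-2.8, 0.7, 0.4]
opening: 0.004
finger_force: 1.4
```

Emit:
play_rows(translation=[[0.0005, 0, 0], [0, 0, 0]], delta_rot=[[0, 0, 0], [0, 0, 0]], grip=[-1, -1])

```text
clock: 18.0
tool_pos: [0.5909, 0.0537, 0.0854]
eef_rot: [0.997, -0.077, 0.026, 0.002]
contact_force: [-4.8, 0.9, 2.1]
opening: 0.006
finger_force: 2.1
```

Emit:
play_rows(translation=[[0.0004, 0, 0], [0, 0, 0]], delta_rot=[[0, 0, 0], [0, 0, 0]], grip=[-1, -1])

```text
clock: 18.25
tool_pos: [0.591, 0.0537, 0.0854]
eef_rot: [0.997, -0.077, 0.025, 0.002]
contact_force: [-4.6, 0.9, 1.5]
opening: 0.003
finger_force: 2.6
```

Emit:
play_rows(translation=[[0.0004, 0, 0], [0, 0, 0]], delta_rot=[[0, 0, 0], [0, 0, 0]], grip=[-1, -1])

```text
clock: 18.5
tool_pos: [0.591, 0.0537, 0.0854]
eef_rot: [0.997, -0.077, 0.025, 0.002]
contact_force: [-6.0, 0.9, 2.0]
opening: 0.004
finger_force: 3.0
```

Emit:
play_rows(translation=[[0.0005, 0, 0], [0.0005, 0, 0], [0, 0, 0]], delta_rot=[[0, 0, 0], [0, 0, 0], [0, 0, 0]], grip=[-1, -1, -1])

```text
clock: 18.88
tool_pos: [0.5912, 0.0537, 0.0854]
eef_rot: [0.997, -0.076, 0.024, 0.002]
contact_force: [-7.6, 2.1, 4.7]
opening: 0.002
finger_force: 3.9
```

Emit:
play_rows(translation=[[0.0005, 0, 0], [0, 0, 0]], delta_rot=[[0, 0, 0], [0, 0, 0]], grip=[-1, -1])

```text
clock: 19.12
tool_pos: [0.5913, 0.0537, 0.0854]
eef_rot: [0.997, -0.076, 0.024, 0.002]
contact_force: [-8.4, 1.4, 5.4]
opening: 0.007
finger_force: 4.3
```

Emit:
play_rows(translation=[[0, 0, -0.0004], [0, 0, 0]], delta_rot=[[0, 0, 0], [0, 0, 0]], grip=[-1, -1])

```text
clock: 19.38
tool_pos: [0.5913, 0.0537, 0.0855]
eef_rot: [0.997, -0.076, 0.024, 0.002]
contact_force: [-7.8, 1.1, 2.0]
opening: 0.003
finger_force: 3.9
```

Emit:
play_rows(translation=[[0.0005, 0, -0.0003], [0.0005, 0, -0.0002], [0, 0, 0]], delta_rot=[[0, 0, 0], [0, 0, 0], [0, 0, 0]], grip=[-1, -1, -1])

```text
clock: 19.75
tool_pos: [0.5914, 0.0537, 0.0856]
eef_rot: [0.997, -0.076, 0.023, 0.002]
contact_force: [-8.3, 3.1, -0.2]
opening: 0.004
finger_force: 4.3
```

Emit:
play_rows(translation=[[0.0005, 0, 0], [0.0005, 0, 0], [0.0005, 0, 0], [0, 0, 0]], delta_rot=[[0, 0, 0], [0, 0, 0], [0, 0, 0], [0, 0, 0]], grip=[-1, -1, -1, -1])

```text
clock: 20.25
tool_pos: [0.5916, 0.0537, 0.0855]
eef_rot: [0.997, -0.076, 0.021, 0.003]
contact_force: [-10.7, 3.1, 3.1]
opening: 0.007
finger_force: 5.7
```

```bash
python3 st.py
```

```text
20.25 [-0.067  0.961 -0.187  1.821  0.488  0.367 -2.352] g [0.0097 0.0001 0.0855] F [-11.01   1.4    3.09] zaxis [ 0.0431 -0.0018 -0.9991] xaxis [9.991e-01 7.000e-04 4.310e-02]
```

Emit:
play_rows(translation=[[0.0005, 0, -0.0002], [0.0005, 0, -0.0002], [0, 0, 0], [0, 0, 0]], delta_rot=[[0, 0, 0], [0, 0, 0], [0, 0, 0], [0, 0, 0]], grip=[-1, -1, -1, -1])

```text
clock: 20.75
tool_pos: [0.5917, 0.0536, 0.0856]
eef_rot: [0.997, -0.076, 0.021, 0.003]
contact_force: [-12.3, 2.9, 1.9]
opening: 0.004
finger_force: 6.2
```

Emit:
play_rows(translation=[[0, 0, 0], [0, 0, 0], [0, 0, 0], [0, 0, 0]], delta_rot=[[0, 0, 0], [0, 0, 0], [0, 0, 0], [0, 0, 0]], grip=[-1, -1, -1, -1])

```text
clock: 21.25
tool_pos: [0.5918, 0.0536, 0.0856]
eef_rot: [0.997, -0.076, 0.021, 0.003]
contact_force: [-12.6, 2.6, 1.2]
opening: 0.001
finger_force: 6.2
```

Emit:
play_rows(translation=[[0, 0, 0], [0, 0, 0], [0, 0, 0], [0, 0, 0], [0, 0, 0], [0, 0, 0]], delta_rot=[[0, 0, 0], [0, 0, 0], [0, 0, 0], [0, 0, 0], [0, 0, 0], [0, 0, 0]], grip=[-1, -1, -1, -1, -1, -1])

```text
clock: 22.0
tool_pos: [0.5918, 0.0536, 0.0856]
eef_rot: [0.997, -0.076, 0.021, 0.003]
contact_force: [-12.9, 3.0, 2.0]
opening: 0.006
finger_force: 6.2
```

```bash
python3 st.py;python3 - <<'E'
from h import *
a=r.snapshot("wrist")
w=cv2.resize(a[0:260,130:430],None,fx=2.3,fy=2.3,interpolation=cv2.INTER_CUBIC);cv2.imwrite("pics/w8.png",w)
E
```

```text
22.0 [-0.066  0.962 -0.189  1.819  0.487  0.37  -2.351] g [0.0099 0.0001 0.0856] F [-13.2    1.02   1.96] zaxis [ 0.0414 -0.0022 -0.9991] xaxis [9.991e-01 9.000e-04 4.140e-02]
```

View pics/w8.png

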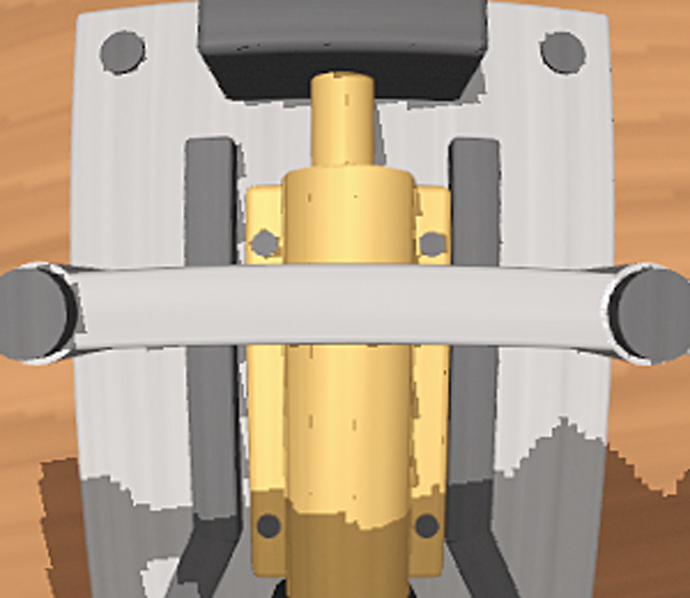

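The casting meets the screw at (342,168), lies straight between the rails, and is flat. It has been held at about 10 N for over a second. Back off and lift clear.

Emit:
play_rows(translation=[[-0.002, 0, 0], [-0.003, 0, 0], [-0.005, 0, 0], [-0.01, 0, 0], [-0.02, 0, 0], [0, 0, -0.03], [0, 0, -0.05], [0, 0, -0.05], [0, 0, 0]], delta_rot=[[0, 0, 0], [0, 0, 0], [0, 0, 0], [0, 0, 0], [0, 0, 0], [0, 0, 0], [0, 0, 0], [0, 0, 0], [0, 0, 0]], grip=[-1, -1, -1, -1, -1, -1, -1, -1, -1])

```text
clock: 23.18
tool_pos: [0.553, 0.0604, 0.2189]
eef_rot: [0.997, -0.077, 0.031, 0.001]
contact_force: [-0.1, -0.3, -0.5]
opening: 0.008
finger_force: 0.0
```

```bash
python3 st.py;python3 - <<'E'
from h import *
a=r.snapshot("wrist");r.snapshot("top");cv2.imwrite("pics/w9.png",a)
P=R.from_euler('z',-.153).apply([.064,0,0])+[.582,.055,0];print(P)
v=view("wrist","casting",(P[0],P[1],.03));G=R.from_euler('z',.153)
if v:
  f=fit([v],CAST,(P[0],P[1],.012,-.153),.012);print(v[1].sum(),f,G.apply(f[0][:3]-np.array([.582,.055,0])))
E
```

```text
23.175 [-0.026  0.711 -0.289  1.898  0.418  0.533 -2.326] g [-0.0295  0.0009  0.2189] F [-0.04 -0.36 -0.55] zaxis [ 0.061   0.0034 -0.9981] xaxis [ 0.9981 -0.0014  0.061 ]
[0.64525237 0.04524616 0.        ]
3678.0 (array([ 0.6416,  0.043 ,  0.012 , -0.1506]), np.float64(0.214)) [ 0.06073262 -0.00277656  0.012     ]
```

View pics/w9.png

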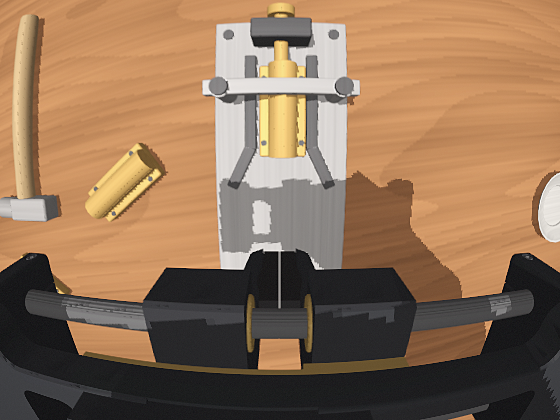

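The casting lies flat and straight at (282,110), against the screw under the bar, and the arm is clear. Hand in.

```bash
python3 -c "
from plant import r
print(r.finish_job())"
```

```text
the job is handed in; nothing more can be done
None
```

The casting went under the bar to the stop screw and was held there for over a second at an estimated 10 N (wrist force about 13 N, less about 3 N drag). I then released it lying flat in the lane with the arm clear and handed the job in at about 23 s; no verdict was returned.

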